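Show the edge of a bark plate over the end of the finishing ledge

ROBOT

A 6-joint arm with a two-finger parallel gripper is mounted at the origin on the work surface. World frame = base frame: x ahead of the robot, y to its left, z up, the work surface at z = 0. Lengths are in mm, angles in rad, forces in N, time in s.
With the tool pointing down it reaches from about 275 to 725 mm from the base axis. Payload 5.6 kg.
Tool frame: the origin (TCP) lies at the very end of the fingers, on their centre line; the grasp point (between the pads) lies 19 mm behind it; x points along the fingers, z is the direction in which the jaws open and shut, and the axes are right-handed (so a half turn about x gives the same grasp; the last joint's range is limited). The gripper opens to 85 mm and grips with 20 to 120 N. Pads are 22 mm wide; open, the fingers measure 114 mm over their backs; the gripper's body (76 mm by 85 mm) begins 54 mm behind the grasp point. The pads swing forward as they close: fully open they stand 13 mm farther back than shut.
Start: joints at [1.501, 0.255, 0.108, 0, -1.424, -0.285], TCP at [191.044, 515.747, 231.283] pointing down, gripper open.
Joint ranges: [-2.95, 2.95], [-1.21, 1.97], [-1.09, 1.5], [-2.87, 1.71], [-2.94, -0.07], [-3.05, 3.05]. Speed limits (rad/s): [2.57, 2.57, 3.14, 3.14, 3.14, 3.14].

INTERFACE

Orientations are given as a unit quaternion [x, y, z, w].
In Python, from plant import * gives the robot as it stands. The module is installed in compiled form; this text tells all that it offers.
- The arm moves only by the shell command python3 -m creep 'ROWS' [FORCE]. ROWS is JSON, a list of rows, each a list of 7 numbers: the turn, a rotation vector about the tool's x, y, z scaled (see below), then the shift along the tool's x, y, z scaled (see below), then the closure, from 0 (fully open) to 1 (shut). In form: [[rx, ry, rz, dx, dy, dz, jaw], ...]. A call has 1 to 8 rows; each row shifts and turns the commanded pose from where the row before left it, along the tool's axes as they then stand; what a row does not reach is not made up. The controller multiplies each number of a shift by 0.3 m and each number of a turn by 180 degrees. A row lasts 1/10 s, in which the tool goes at most 50 mm and 8.59 degrees, less where a joint would pass 70% of its speed; a pose out of reach is approached as far as the arm can. A call with a number of a shift or a turn outside -1 to 1 is refused whole. A call with a gripper value outside its range is refused whole. The fingers move at their own pace and stop on an object; FORCE is the grip in N (left out, the last holds). Time passes only in rows, so rows that do not move let the fingers close. It gives the time, the measured TCP pose, the force and the opening at its end, in the units of the state.
- sense(): the state, without advancing time (a new reading comes with each control period).
- capture(name): name is "scene" or "top" or "wrist"; returns the picture (420x560x3 uint8, red, green, blue); there is no depth.
- calibration(name): a dict with "camera_matrix" (3x3 intrinsics, pixels), "rvec" (rotation vector, rad) and "tvec" (3), from world to camera coordinates, as OpenCV has them; the wrist camera has in their place "T_tool_cam" (4x4, takes a point from camera to tool coordinates, whose origin is the TCP and whose axes are the tool frame's). Camera axes: x right, y down, z forward; pixel columns grow to the right and rows downward; lengths in mm; the calibration is good to about 2 mm. A picture is of the moment at which its call begins: read the wrist's pose just before it. calibration takes no time and is no camera call.
- finish_job(): hands the job in, once; it reports no verdict.
The state is a dict: "clock": time; "q": joint angles; "dq": joint speeds; "tau": joint torques, N m; "tcp_pos": TCP position; "eef_rot": TCP orientation; "contact_force": force on the tool from outside, world axes, zero at the start; "wrist_torque": the same for the moment, N m; "finger_gap": finger opening in mm.
Only numpy, scipy, OpenCV 4.12 (cv2) and the standard library are available. Lean on these libraries where they do the work, as an engineer would, in place of code of your own. Each camera call takes 0.05 s, during which the arm holds its last target.

TASK

With a fingertip, push the dark cherry-bark plate along the pale wooden ledge, so that it ends lying flat with one long side snug along the dark back fence, and sticks out past the ledge's left end (as the robot sees it) with the pale line across the plate right above that end, ready for its edge to be sanded. Do not lift or tip the plate, and leave everything else where it stands.

Things in the scene. Friction and masses are not known exactly. Their poses are not given: they have to be found in the camera images.
- ledge: pale wooden finishing ledge, fixed to the table: a block 170 mm (its x) by 360 mm (its y, the long way) by 50 mm high, flat on top. Origin at the centre of its underside; +y points along it to the end over which the plate is to stick out (the robot's left), that end face is at its y = +180 mm. A dark wooden fence 15 mm wide and 14 mm high runs the whole length on top of its far side (+x); the fence's inner face is at the ledge's x = +70 mm
- ledge_end (a point): middle of the ledge's left (+y) end, on its top edge: 180 mm along y from the ledge's centre and 50 mm above its underside; axes as the ledge
- plate_center (a point): centre of the dark red-brown cherry-bark plate, loose on the ledge, 75 mm (its x) by 130 mm (its y) by 8 mm thick, about 0.09 kg; the point is 4 mm above its underside; its +y points at the edge which is to stick out, z up. At the start it lies a few cm off the fence, a little askew (up to 0.2 rad)
- plate_line (a point): middle of the 4 mm wide pale line straight across the top of the plate, 45 mm from the plate's +y edge (20 mm along +y from the plate's centre, on its upper face)
- glue_jar: small orange glue jar with a red cap, 30 mm across, 40 mm high, standing loose on the ledge near its left end, on the side away from the fence; origin at the centre of its underside. To be left alone
- caddy: dark bark tea caddy on the table, 72 mm across, 105 mm high, loose; origin at the centre of its underside. To be left alone
- cup: light wooden cup, 72 mm across, 60 mm high, loose; origin at the centre of its underside. To be left alone
- bowl: white ceramic bowl, 120 mm across, 50 mm high, loose; origin at the centre of its underside. To be left alone
- brush: brush about 200 mm long lying on the table, loose, along its x axis. To be left alone
- iron: spatula-shaped iron with a wooden handle, about 250 mm long, lying on the table, loose, along its x axis. To be left alone
- spare_lid: lighter brown bark lid 60 by 90 by 12 mm lying flat on the table, loose; not the plate to be pushed. To be left alone
Things that resemble listed ones, but are neither listed nor needed, are in the scene too. Leave any green look-alike of the part that bears plate_center alone.

How it is judged:
By the outcome, as a careful person would: the job done as asked, in the order asked, and still so for the second after the job is handed in, with the robot touching nothing.
It also fails if it takes over 64 s, if anything falls off the work surface, if the arm or the gripper's body presses on something with over 40 N, if the wrist force passes 120 N, or if a joint passes its speed limit or range.

## Working session

There is one attempt and no reset: what is moved stays moved. The work goes in short steps, Python scripts to look and compute and a shell command to move; the robot and the scene stay as the last step left them, time stands still between calls to the robot, and variables do not carry over. Pictures are saved under pics/ and viewed, and the job is handed in when it is done.

```bash
mkdir -p pics; python3 - <<'E'
from plant import *
import cv2
s=sense();print(s)
for n in("scene","top"):
    cv2.imwrite(f"pics/{n}0.png",cv2.cvtColor(capture(n),cv2.COLOR_RGB2BGR));print(calibration(n))
print(calibration("wrist"))
E
```

```text
{'clock': 0.0, 'q': array([ 1.50058319e+00,  2.55752102e-01,  1.06996419e-01, -4.43292107e-04,
       -1.42389892e+00, -2.84586922e-01]), 'dq': array([-0.00073969, -0.00075129, -0.00141098, -0.00052729,  0.00037038,
        0.00050633]), 'tau': array([-3.59282149e-05, -3.86637425e+01,  2.37939370e+01,  5.36484718e+00,
       -6.11883821e-03, -8.00369435e-06]), 'tcp_pos': array([190.86211137, 515.2933815 , 230.39468744]), 'eef_rot': array([-0.57986843, -0.40348394,  0.58093426, -0.40431263]), 'contact_force': array([-0.33336218,  0.64762304,  0.37274761]), 'wrist_torque': array([ 0.04327971, -0.01257478,  0.01345964]), 'finger_gap': 85.89692623786344}
{'camera_matrix': array([[467.36347797,   0.        , 281.50831914],
       [  0.        , 467.36347797, 208.3648427 ],
       [  0.        ,   0.        ,   1.        ]]), 'rvec': array([ 1.56293652,  1.95875019, -0.85163271]), 'tvec': array([ 159.64883693, -350.24902833, 1754.98734115])}
{'camera_matrix': array([[468.35867396,   0.        , 272.99864716],
       [  0.        , 468.35867396, 209.85910955],
       [  0.        ,   0.        ,   1.        ]]), 'rvec': array([ 2.14644034, -2.1697292 ,  0.16159914]), 'tvec': array([ -55.61903717,  602.25002958, 1577.05304762])}
{'camera_matrix': array([[297.42462377,   0.        , 277.23729972],
       [  0.        , 297.42462377, 207.23798594],
       [  0.        ,   0.        ,   1.        ]]), 'T_tool_cam': array([[ 1.37320478e-04, -2.95473290e-01,  9.55350991e-01,
        -1.42253190e+02],
       [ 7.80806143e-04, -9.55350677e-01, -2.95473305e-01,
         7.59084501e+01],
       [ 9.99999686e-01,  7.86518458e-04,  9.95181485e-05,
        -1.02030186e-02],
       [ 0.00000000e+00,  0.00000000e+00,  0.00000000e+00,
         1.00000000e+00]])}
```

View pics/scene0.png

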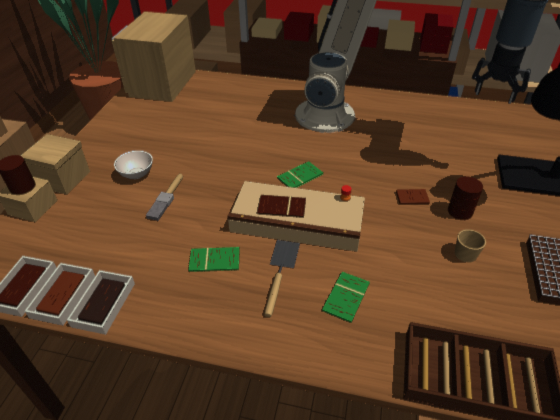

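View pics/top0.png

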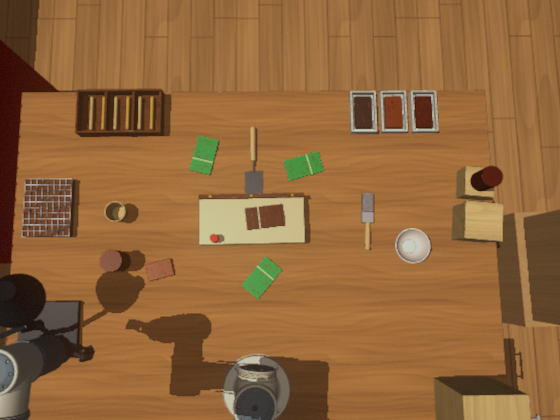

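```bash
python3 - <<'E'
import cv2
i=cv2.imread("pics/top0.png");c=i[190:330,180:380];cv2.imwrite("pics/top0c.png",cv2.resize(c,None,fx=4,fy=4,interpolation=cv2.INTER_CUBIC))
E
```

```text
(no output)
```

View pics/top0c.png

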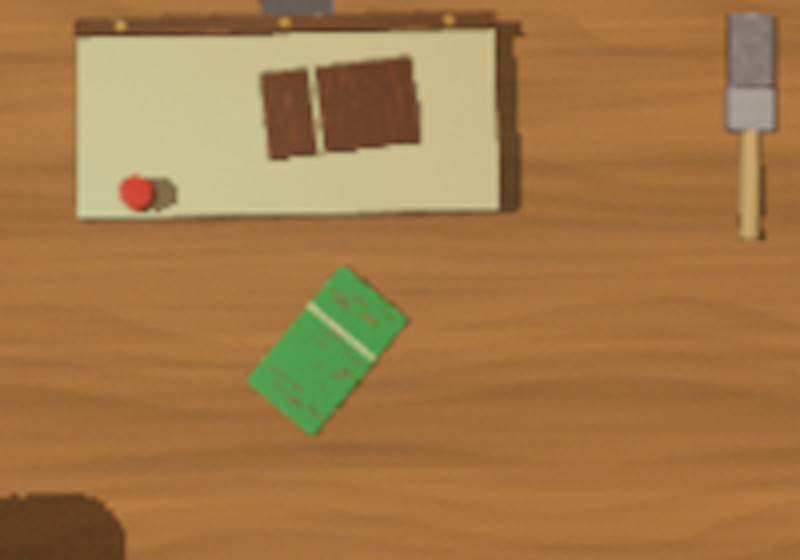

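The only dark red-brown plate on the pale ledge is at top (265,217). The green ones are decoys, and the lighter brown lid at (160,270) is on the table. In the crop the plate corners are about (261,73), (411,56), (420,143) and (269,160), and its pale line is on the left. The ledge's left end is at x≈77 and the jar at (138,193).

```bash
cat > h.py <<'E'
import numpy as np,cv2
from plant import *
from scipy.spatial.transform import Rotation as R
def topw(px,z,name="top"):
    c=calibration(name);Rm=cv2.Rodrigues(c["rvec"])[0];t=np.array(c["tvec"]).ravel()
    n=cv2.undistortPoints(np.array(px,float).reshape(-1,1,2),c["camera_matrix"],None).reshape(-1,2)
    d=np.c_[n,np.ones(len(n))]@Rm; o=-Rm.T@t
    return o+d*((z-o[2])/d[:,2])[:,None], o
def wristT(s):
    T=np.eye(4);T[:3,:3]=R.from_quat(s["eef_rot"]).as_matrix();T[:3,3]=s["tcp_pos"]
    return T@calibration("wrist")["T_tool_cam"]
def wristw(px,z,T):
    K=calibration("wrist")["camera_matrix"]
    n=cv2.undistortPoints(np.array(px,float).reshape(-1,1,2),K,None).reshape(-1,2)
    d=np.c_[n,np.ones(len(n))]@T[:3,:3].T;o=T[:3,3]
    return o+d*((z-o[2])/d[:,2])[:,None]
E
python3 - <<'E'
from h import *
np.set_printoptions(precision=1,suppress=True)
f=lambda L,z:topw([(180+(x+.5)/4-.5,190+(y+.5)/4-.5) for x,y in L],z)[0]
print("cam",topw([(0,0)],0)[1])
print("ledge LF,RF",f([(77,217),(499,210)],50))
print("fence inner top L,R; back L,R",f([(77,36),(495,28),(77,20),(495,13)],64))
p=f([(261,73),(411,56),(420,143),(269,160),(314,68),(321,153)],58);print("plate",p,p[:4].mean(0))
print("sides",[np.linalg.norm(p[i]-p[(i+1)%4]) for i in range(4)])
print("yaw",np.arctan2(-(p[0]-p[1])[0],(p[0]-p[1])[1]),np.arctan2(-(p[3]-p[2])[0],(p[3]-p[2])[1]))
l=f([(77,217),(499,210)],50);d=l[0]-l[1];print("ledge yaw",np.arctan2(-d[0],d[1]),np.linalg.norm(d))
print("jar cap",f([(138,193)],40+50))
s=sense();print(R.from_quat(s["eef_rot"]).as_matrix())
E
```

```text
cam [ 383.8  -37.7 1644.4]
ledge LF,RF [[ 486.4  191.    50. ]
 [ 488.4 -167.6   50. ]]
fence inner top L,R; back L,R [[ 639.7  190.5   64. ]
 [ 643.2 -166.3   64. ]
 [ 653.5  190.6   64. ]
 [ 656.2 -166.5   64. ]]
plate [[ 607.1   34.2   58. ]
 [ 620.6  -94.2   58. ]
 [ 545.6 -100.8   58. ]
 [ 532.4   27.7   58. ]
 [ 611.   -11.1   58. ]
 [ 538.   -16.5   58. ]] [576.4 -33.3  58. ]
sides [np.float64(129.12533554969076), np.float64(75.22205094395794), np.float64(129.16392059912778), np.float64(74.95084459752391)]
yaw 0.1043105122689627 0.10220547191476391
ledge yaw 0.005756252931596866 358.6450663695711
jar cap [[503.1 135.   90. ]]
[[-0.   0.9 -0.3]
 [-0.  -0.3 -0.9]
 [-1.   0.   0. ]]
```

```bash
cat >> h.py <<'E'
def togo(target,yawl=0.0075):
    s=sense();M=R.from_quat(s["eef_rot"]).as_matrix();d=np.array(target)-s["tcp_pos"]
    want=np.c_[[0,0,-1],[np.cos(yawl),np.sin(yawl),0],[np.sin(yawl),-np.cos(yawl),0]]
    rv=R.from_matrix(M.T@want).as_rotvec()
    print("t",s["clock"],"tcp",s["tcp_pos"].round(1),"F",s["contact_force"].round(1),"gap",round(s["finger_gap"],1))
    print("shift units tool now",(M.T@d/300).round(4),"after turn",(want.T@d/300).round(4),"turn units",(rv/np.pi).round(4))
E
python3 -c "
from h import *
togo([515,-35,150])"
```

```text
t 0.1 tcp [190.9 515.4 230.5] F [-0.9 -0.5  0. ] gap 85.4
shift units tool now [0.2707 1.6504 1.3444] after turn [0.2684 1.0666 1.8426] turn units [-1.153e-01  5.000e-04  1.000e-04]
```

```bash
python3 -m creep '[[-0.0385,0,0,0,0,0,1],[-0.0385,0,0,0,0,0,1],[-0.0383,0.0005,0,0,0,0,1],[0,0,0,0,0.065,0.115,1],[0,0,0,0,0.065,0.115,1],[0,0,0,0,0.065,0.115,1],[0,0,0,0,0.065,0.115,1],[0,0,0,0,0.065,0.115,1]]' 20; python3 -m creep '[[0,0,0,0,0.065,0.115,1],[0,0,0,0,0.065,0.115,1],[0,0,0,0,0.065,0.115,1],[0,0,0,0,0.065,0.115,1],[0,0,0,0,0.065,0.115,1],[0,0,0,0,0.065,0.115,1],[0,0,0,0,0.065,0.115,1],[0,0,0,0,0.065,0.115,1]]'; python3 -c "
from h import *
togo([515,-35,150])"
```

```text
clock: 0.9
tcp_pos: [290.1, 342.3, 230.7]
eef_rot: [0.498, 0.502, -0.498, 0.502]
contact_force: [1.5, 0.0, 0.8]
finger_gap: -0.0
clock: 1.7
tcp_pos: [448.2, 67.5, 230.4]
eef_rot: [0.498, 0.502, -0.498, 0.501]
contact_force: [0.0, 0.3, 0.1]
finger_gap: -0.0
t 1.7 tcp [448.2  67.5 230.4] F [0.  0.3 0.1] gap -0.0
shift units tool now [0.2673 0.2203 0.3439] after turn [0.2679 0.2202 0.3434] turn units [-0.     -0.0005  0.0001]
```

```bash
python3 -m creep '[[0,0,0,0,0.05,0.11,1],[0,0,0,0,0.04,0.11,1],[0,0,0,0,0,0,1],[0,0,0,0,0,0,1]]'; python3 - <<'E'
from h import *
s=sense();T=wristT(s);i=capture("wrist");np.save("T1.npy",T)
cv2.imwrite("pics/w1.png",cv2.cvtColor(i,cv2.COLOR_RGB2BGR));print(s["tcp_pos"])
E
```

```text
clock: 2.1
tcp_pos: [475.1, 2.7, 229.9]
eef_rot: [0.499, 0.502, -0.499, 0.501]
contact_force: [0.5, 0.1, -0.3]
finger_gap: 0.0
[475.14393055   2.70316225 229.92106254]
```

View pics/w1.png

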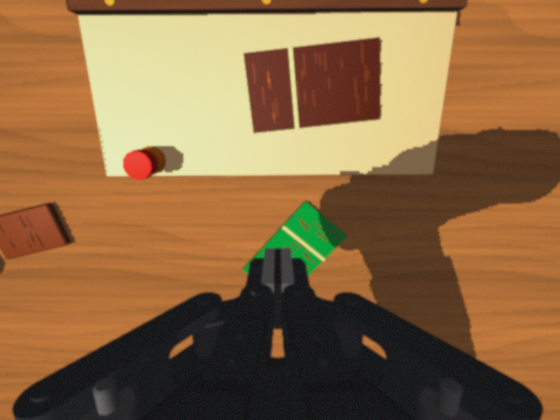

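The wrist view shows the plate corners at (245,53), (381,38), (381,118) and (254,132), the ledge's left edge from (80,13) to (107,177), its front right corner at (433,175), and the jar cap at (139,164).

```bash
python3 - <<'E'
from h import *
np.set_printoptions(precision=1,suppress=True)
T=np.load("T1.npy");f=lambda L,z:wristw(L,z,T)
print(f([(107,177),(433,175)],50), f([(80,13),(455,13)],52))
p=f([(245,53),(381,38),(381,118),(254,132),(291,47),(297,127)],58);print(p,p[:4].mean(0),[np.linalg.norm(p[i]-p[(i+1)%4]) for i in range(4)])
print(f([(139,164)],90))
togo([520,-45,90])
E
```

```text
[[ 484.8  190.1   50. ]
 [ 489.3 -167.9   50. ]] [[ 641.3  188.8   52. ]
 [ 643.3 -162.6   52. ]]
[[ 607.3   34.3   58. ]
 [ 620.7  -93.8   58. ]
 [ 548.8 -101.7   58. ]
 [ 534.3   27.    58. ]
 [ 612.7   -9.4   58. ]
 [ 539.5  -17.    58. ]] [577.8 -33.6  58. ] [np.float64(128.79380131463014), np.float64(72.35983584144151), np.float64(129.4651358053834), np.float64(73.37738243563919)]
[[505.8 134.4  90. ]]
t 2.15 tcp [475.1   3.4 230.1] F [-0.9  0.5  0.1] gap -0.0
shift units tool now [0.5 0.1 0.2] after turn [0.5 0.1 0.2] turn units [-0. -0.  0.]
```

```bash
python3 -m creep '[[0,0,0,0.1,0.06,0.04,1],[0,0,0,0.14,0.05,0.04,1],[0,0,0,0.14,0.01,0,1],[0,0,0,0.14,0,0,1],[0,0,0,0.03,0,0,1],[0,0,0,0,0,0,1]]';python3 -c "
from h import *
togo([512,-20,52.5])"
```

```text
clock: 2.75
tcp_pos: [510.7, -19.6, 65.0]
eef_rot: [0.497, 0.503, -0.498, 0.501]
contact_force: [0.8, -0.6, 1.1]
finger_gap: -0.2
t 2.75 tcp [510.7 -19.6  65. ] F [ 0.8 -0.6  1.1] gap -0.2
shift units tool now [0.0415 0.0043 0.0014] after turn [0.0415 0.0042 0.0013] turn units [ 0.0005 -0.0002  0.0008]
```

```bash
python3 -m creep '[[0,0,0,0.02,0,0,1],[0,0,0,0.01,0,0,1],[0,0,0,0.01,0,0,1],[0,0,0,0,0,0,1],[0,0,0,0,0,0,1]]'
```

```text
clock: 3.25
tcp_pos: [511.8, -20.1, 53.9]
eef_rot: [0.499, 0.502, -0.498, 0.502]
contact_force: [0.0, 0.0, 0.2]
finger_gap: 0.1
```

```bash
python3 -m creep '[[0,0,0,0.002,0.015,0,1],[0,0,0,0,0.015,0,1],[0,0,0,0,0.015,0,1],[0,0,0,0,0.015,0,1],[0,0,0,0,0.015,0,1],[0,0,0,0,0.015,0,1],[0,0,0,0,0.015,0,1],[0,0,0,0,0,0,1]]';python3 - <<'E'
from h import *
s=sense();T=wristT(s);i=capture("wrist");np.save("T2.npy",T)
cv2.imwrite("pics/w2.png",cv2.cvtColor(i,cv2.COLOR_RGB2BGR));print(s["tcp_pos"])
E
```

```text
clock: 4.05
tcp_pos: [543.8, -19.8, 52.8]
eef_rot: [0.499, 0.502, -0.498, 0.502]
contact_force: [-0.9, -0.0, 1.0]
finger_gap: -0.1
[543.8328102  -19.84910867  52.81263894]
```

View pics/w2.png

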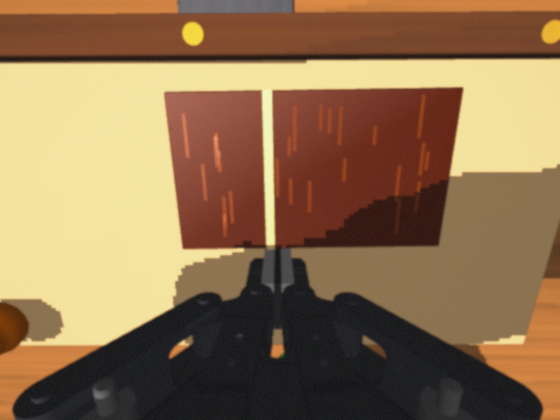

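The wrist view shows the plate pushed nearly parallel to the fence. Its far edge runs from (165,93) to (462,88), the fence foot is at y≈60, and the near edge is at y≈247 against the fingertip.

```bash
python3 - <<'E'
from h import *
np.set_printoptions(precision=1,suppress=True)
f=lambda L,z:wristw(L,z,np.load("T2.npy"))
print(f([(165,93),(462,88),(439,245),(183,248),(267,91),(271,247)],58),f([(0,62),(560,57)],50))
E
```

```text
[[ 628.5   29.1   58. ]
 [ 631.5  -98.6   58. ]
 [ 558.2 -101.1   58. ]
 [ 555.4   27.6   58. ]
 [ 629.7  -14.9   58. ]
 [ 556.4  -16.8   58. ]] [[ 641.3  104.    50. ]
 [ 645.3 -144.    50. ]]
```

```bash
python3 -m creep '[[0,0,0,0,0.01,0,1],[0,0,0,0,0.01,0,1],[0,0,0,0,0.01,0,1],[0,0,0,0,0.005,0,1],[0,0,0,0,0,0,1]]'; python3 -m creep '[[0,0,0,0,0.004,0,1],[0,0,0,0,0,0,1]]'; python3 -m creep '[[0,0,0,0,0.004,0,1],[0,0,0,0,0,0,1]]'
```

```text
clock: 4.6
tcp_pos: [553.9, -19.8, 52.9]
eef_rot: [0.499, 0.502, -0.498, 0.502]
contact_force: [0.2, 0.8, 0.1]
finger_gap: 0.1
clock: 4.8
tcp_pos: [554.8, -19.8, 52.9]
eef_rot: [0.499, 0.502, -0.498, 0.501]
contact_force: [0.0, 0.5, -0.5]
finger_gap: -0.2
clock: 5.0
tcp_pos: [555.3, -20.0, 52.8]
eef_rot: [0.498, 0.502, -0.498, 0.501]
contact_force: [-3.0, -0.2, 1.4]
finger_gap: -0.0
```

```bash
python3 -m creep '[[0,0,0,0,0.003,0,1],[0,0,0,0,0,0,1]]';  python3 - <<'E'
from h import *
s=sense();T=wristT(s);i=capture("wrist");np.save("T3.npy",T)
cv2.imwrite("pics/w3.png",cv2.cvtColor(i,cv2.COLOR_RGB2BGR));print(s["tcp_pos"],s["contact_force"])
E
```

```text
clock: 5.2
tcp_pos: [555.5, -20.1, 52.7]
eef_rot: [0.498, 0.503, -0.499, 0.501]
contact_force: [-5.9, -0.7, 4.2]
finger_gap: 0.0
[555.46274703 -20.11064235  52.67151984] [-5.87179597 -0.72714206  4.21111716]
```

View pics/w3.png

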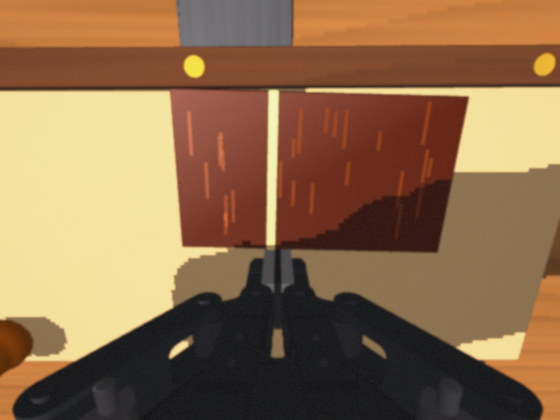

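The left corner (172,90) touches the fence, while the right corner (467,97) is still a few mm off. I'll press again further right.

```bash
python3 -m creep '[[0,0,0,0,-0.03,0,1],[0,0,0,0,-0.02,0.05,1],[0,0,0,0,0,0.12,1],[0,0,0,0,0.015,0,1],[0,0,0,0,0.015,0,1],[0,0,0,0,0.008,0,1],[0,0,0,0,0,0,1]]'; python3 -m creep '[[0,0,0,0,0.004,0,1],[0,0,0,0,0.004,0,1],[0,0,0,0,0,0,1]]'; python3 -m creep '[[0,0,0,0,0.004,0,1],[0,0,0,0,0,0,1]]'
```

```text
clock: 5.95
tcp_pos: [554.1, -70.4, 52.8]
eef_rot: [0.499, 0.502, -0.497, 0.502]
contact_force: [-1.5, -0.1, 0.9]
finger_gap: -0.1
clock: 6.25
tcp_pos: [556.0, -70.5, 52.7]
eef_rot: [0.498, 0.502, -0.498, 0.501]
contact_force: [-0.8, -0.2, 1.4]
finger_gap: -0.1
clock: 6.45
tcp_pos: [557.2, -70.7, 52.7]
eef_rot: [0.498, 0.502, -0.498, 0.501]
contact_force: [-0.2, -0.1, -1.1]
finger_gap: -0.2
```

```bash
python3 - <<'E'
from h import *
s=sense();T=wristT(s);i=capture("wrist");np.save("T4.npy",T)
cv2.imwrite("pics/w4.png",cv2.cvtColor(i,cv2.COLOR_RGB2BGR));print(s["tcp_pos"],s["contact_force"])
E
```

```text
[557.17623332 -70.67677326  52.71312715] [-0.16147468 -0.14767381 -1.13851481]
```

View pics/w4.png

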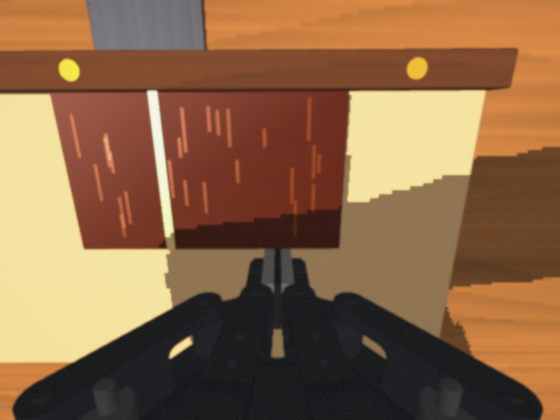

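The plate is now nearly flush, with corners (52,95) and (350,91) along the fence foot. Next I go round to its right short side, near (345,170).

```bash
python3 -m creep '[[0,0,0,0,-0.05,0,1],[0,0,0,0,-0.02,0.06,1],[0,0,0,0,0,0.12,1],[0,0,0,0,0.02,0.04,1],[0,0,0,0,0.1,0,1],[0,0,0,0,0.11,0,1],[0,0,0,0,0,0,1],[0,0,0,0,0,0,1]]'; python3 - <<'E'
from h import *
togo([605,-130,53])
T=np.load("T4.npy")
np.set_printoptions(precision=1,suppress=True)
print(wristw([(52,95),(350,91),(340,247),(84,247),(153,93),(168,247)],58,T))
E
```

```text
clock: 7.3
tcp_pos: [606.2, -136.3, 52.1]
eef_rot: [0.499, 0.502, -0.498, 0.501]
contact_force: [-0.5, -0.1, 0.3]
finger_gap: 0.2
t 7.3 tcp [ 606.2 -136.3   52.1] F [-0.5 -0.1  0.3] gap 0.2
shift units tool now [-0.003  -0.0037 -0.0209] after turn [-0.0031 -0.0037 -0.0209] turn units [-0.0001 -0.0006  0.0001]
[[ 640.6   27.2   58. ]
 [ 643.3 -101.4   58. ]
 [ 570.1 -102.3   58. ]
 [ 568.9   26.5   58. ]
 [ 641.8  -16.6   58. ]
 [ 569.3  -15.8   58. ]]
```

```bash
python3 -m creep '[[0,0,0,-0.003,0,-0.02,1],[0,0,0,0,0,-0.02,1],[0,0,0,0,0,-0.02,1],[0,0,0,0,0,-0.02,1],[0,0,0,0,0,-0.02,1],[0,0,0,0,0,-0.02,1],[0,0,0,0,0,-0.02,1],[0,0,0,0,0,-0.02,1]]';  python3 - <<'E'
from h import *
s=sense();T=wristT(s);i=capture("wrist");np.save("T5.npy",T)
cv2.imwrite("pics/w5.png",cv2.cvtColor(i,cv2.COLOR_RGB2BGR));print(s["tcp_pos"],s["contact_force"])
E
```

```text
clock: 8.1
tcp_pos: [605.2, -88.2, 53.8]
eef_rot: [0.498, 0.502, -0.498, 0.502]
contact_force: [-0.6, -1.5, 0.3]
finger_gap: -0.2
[605.2328613  -88.20660103  53.78314328] [-0.56826898 -1.51995091  0.29807779]
```

View pics/w5.png

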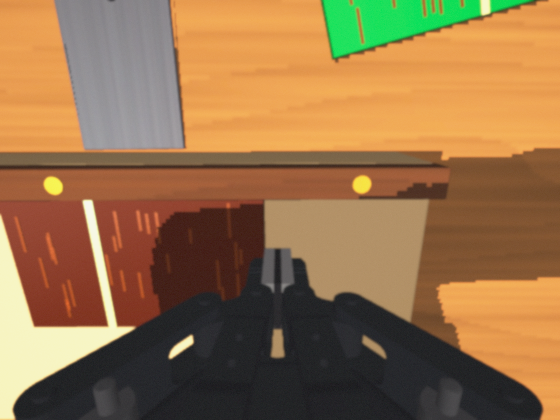

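The plate slides along the fence and stays flush, with its right edge at x≈265 against the fingertip. I'll carry on.

```bash
for k in 1; do python3 -m creep '[[0,0,0,0,0,-0.02,1],[0,0,0,0,0,-0.02,1],[0,0,0,0,0,-0.02,1],[0,0,0,0,0,-0.02,1],[0,0,0,0,0,-0.02,1],[0,0,0,0,0,-0.02,1],[0,0,0,0,0,-0.02,1],[0,0,0,0,0,-0.02,1]]'; done; python3 -m creep '[[0,0,0,0,0,-0.02,1],[0,0,0,0,0,-0.02,1],[0,0,0,0,0,-0.02,1],[0,0,0,0,0,-0.02,1],[0,0,0,0,0,-0.02,1],[0,0,0,0,0,-0.02,1],[0,0,0,0,0,-0.02,1],[0,0,0,0,0,0,1]]';  python3 - <<'E'
from h import *
s=sense();T=wristT(s);i=capture("wrist");np.save("T6.npy",T)
cv2.imwrite("pics/w6.png",cv2.cvtColor(i,cv2.COLOR_RGB2BGR));print(s["tcp_pos"],s["contact_force"])
E
```

```text
clock: 8.95
tcp_pos: [604.8, -39.9, 53.7]
eef_rot: [0.498, 0.502, -0.498, 0.501]
contact_force: [-0.4, -1.6, 0.3]
finger_gap: -0.2
clock: 9.75
tcp_pos: [605.2, 2.8, 53.9]
eef_rot: [0.499, 0.502, -0.497, 0.502]
contact_force: [-0.4, 0.4, 0.0]
finger_gap: -0.1
[605.15063356   2.82594905  53.86505277] [-0.41139824  0.44931717  0.0127685 ]
```

View pics/w6.png

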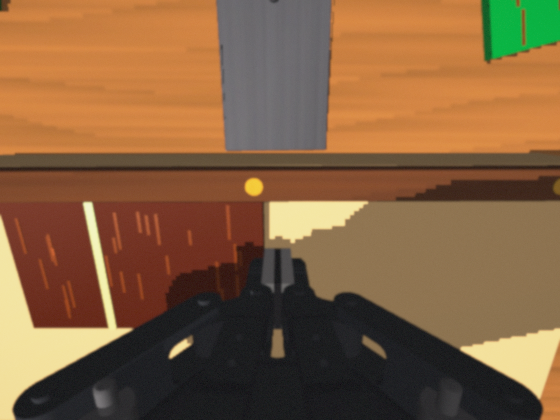

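Still flush, with the same view relative to the tool. Next I go to TCP y≈75.

```bash
python3 -m creep '[[0,0,0,0,0,-0.02,1],[0,0,0,0,0,-0.02,1],[0,0,0,0,0,-0.02,1],[0,0,0,0,0,-0.02,1],[0,0,0,0,0,-0.02,1],[0,0,0,0,0,-0.02,1],[0,0,0,0,0,-0.02,1],[0,0,0,0,0,-0.02,1]]';  python3 -m creep '[[0,0,0,0,0,-0.02,1],[0,0,0,0,0,-0.02,1],[0,0,0,0,0,-0.02,1],[0,0,0,0,0,-0.015,1],[0,0,0,0,0,0,1]]';  python3 - <<'E'
from h import *
np.set_printoptions(precision=1,suppress=True)
print(wristw([(266,202),(88,202),(112,327)],58,np.load("T6.npy")))
s=sense();T=wristT(s);i=capture("wrist");np.save("T7.npy",T)
cv2.imwrite("pics/w7.png",cv2.cvtColor(i,cv2.COLOR_RGB2BGR));print(s["tcp_pos"],s["contact_force"])
E
```

```text
clock: 10.6
tcp_pos: [604.4, 50.1, 54.0]
eef_rot: [0.499, 0.502, -0.498, 0.502]
contact_force: [-0.2, -1.9, 0.4]
finger_gap: 0.2
clock: 11.1
tcp_pos: [604.1, 73.0, 53.8]
eef_rot: [0.499, 0.502, -0.497, 0.501]
contact_force: [0.3, -0.3, 0.4]
finger_gap: 0.5
[[640.9   8.4  58. ]
 [640.1  94.6  58. ]
 [567.8  94.2  58. ]]
[604.1  73.   53.8] [ 0.3 -0.3  0.4]
```

View pics/w7.png

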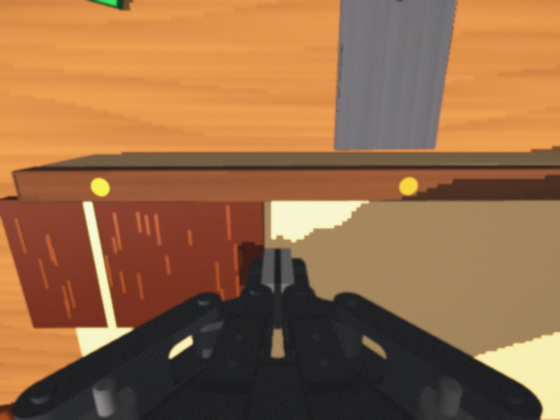

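```bash
python3 -m creep '[[0,0,0,0,0,-0.016,1],[0,0,0,0,0,-0.016,1],[0,0,0,0,0,-0.016,1],[0,0,0,0,0,-0.014,1],[0,0,0,0,0,-0.01,1],[0,0,0,0,0,0,1]]';  python3 - <<'E'
from h import *
s=sense();T=wristT(s);i=capture("wrist");np.save("T8.npy",T)
b=cv2.cvtColor(i,cv2.COLOR_RGB2BGR);cv2.imwrite("pics/w8.png",b);print(s["tcp_pos"],s["contact_force"])
cv2.imwrite("pics/w8c.png",cv2.resize(b[140:400,0:300],None,fx=2.3,fy=2.3,interpolation=cv2.INTER_CUBIC))
E
```

```text
clock: 11.75
tcp_pos: [604.1, 94.3, 54.0]
eef_rot: [0.499, 0.502, -0.497, 0.502]
contact_force: [-0.2, -0.1, 0.2]
finger_gap: 0.1
[604.05694987  94.26394628  53.98184483] [-0.19690033 -0.10709791  0.19933718]
```

View pics/w8c.png

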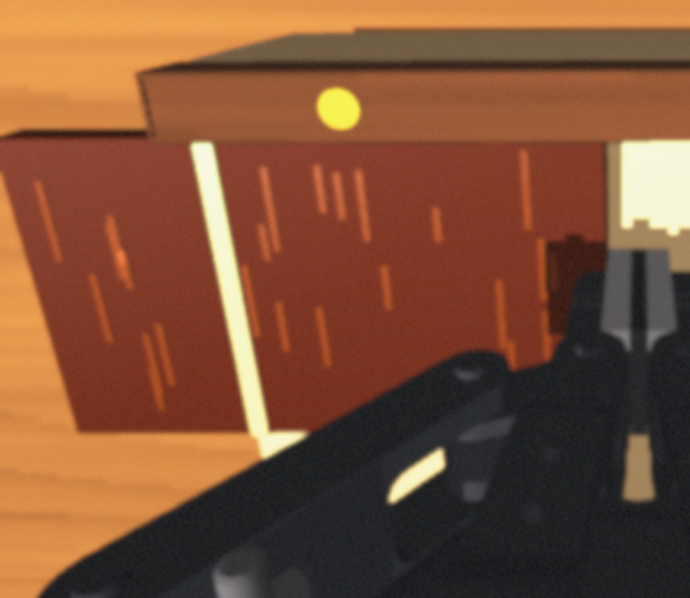

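The crop shows the pale line from (203,143) to (258,433), the ledge end just below the plate at (263,445), and the fence's end edge at (138,75).

```bash
python3 - <<'E'
from h import *
np.set_printoptions(precision=1,suppress=True)
T=np.load("T8.npy");f=lambda L,z:wristw([((x+.5)/2.3-.5,140+(y+.5)/2.3-.5) for x,y in L],z,T)
print("line",f([(203,143),(258,433)],58),"end",f([(261,438),(265,457)],50),"fence end",f([(138,74)],64),f([(153,137)],58.))
print("plate left",f([(2,140),(78,431)],58),"right",f([(607,142)],58))
E
```

```text
line [[639.1 186.1  58. ]
 [566.  185.8  58. ]] end [[557.8 190.6  50. ]
 [551.9 190.5  50. ]] fence end [[654.8 192.3  64. ]] [[640.3 196.3  58. ]]
plate left [[639.3 228.3  58. ]
 [566.1 229.4  58. ]] right [[640.1 101.   58. ]]
```

```bash
python3 -m creep '[[0,0,0,0,0,-0.005,1],[0,0,0,0,0,-0.005,1],[0,0,0,0,0,-0.004,1],[0,0,0,0,0,0,1],[0,0,0,0,0,0,1]]'; python3 -m creep '[[0,0,0,0,0,0.04,1],[0,0,0,-0.1,0,0.03,1],[0,0,0,-0.16,0,-0.03,1],[0,0,0,-0.16,-0.1,-0.1,1],[0,0,0,0,-0.1,-0.12,1],[0,0,0,0,-0.1,-0.12,1],[0,0,0,0,0,-0.05,1],[0,0,0,0,0,0,1]]'
python3 - <<'E'
from h import *
import time
s=sense();T=wristT(s);i=capture("wrist");np.save("T9.npy",T)
b=cv2.cvtColor(i,cv2.COLOR_RGB2BGR);cv2.imwrite("pics/w9.png",b);print(s["tcp_pos"],s["contact_force"])
E
```

```text
clock: 12.3
tcp_pos: [604.0, 97.9, 54.0]
eef_rot: [0.499, 0.502, -0.498, 0.501]
contact_force: [-0.8, -1.4, 0.1]
finger_gap: -0.3
clock: 13.1
tcp_pos: [519.5, 196.9, 169.9]
eef_rot: [0.498, 0.503, -0.497, 0.502]
contact_force: [0.7, -0.6, 0.3]
finger_gap: 0.1
[519.49260925 196.87340596 169.88201233] [ 0.7159297  -0.63002689  0.31626652]
```

View pics/w9.png

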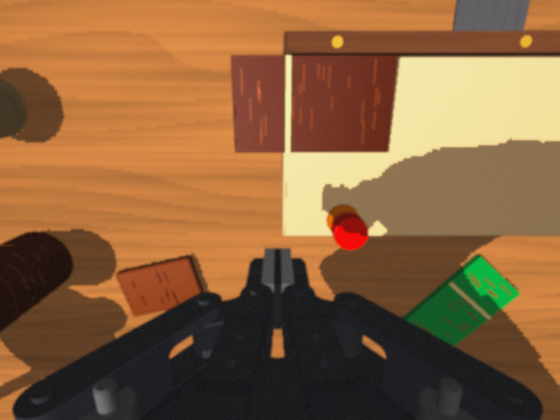

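The camera is now almost in the plane of the ledge end. The pale line at x≈288 lies close to the ledge end at x≈285, and the jar is still standing at (350,232). An enlarged crop will tell.

```bash
python3 - <<'E'
import cv2
b=cv2.imread("pics/w9.png");cv2.imwrite("pics/w9c.png",cv2.resize(b[25:245,220:410],None,fx=4,fy=4,interpolation=cv2.INTER_CUBIC)[:600])
E
```

```text
(no output)
```

View pics/w9c.png

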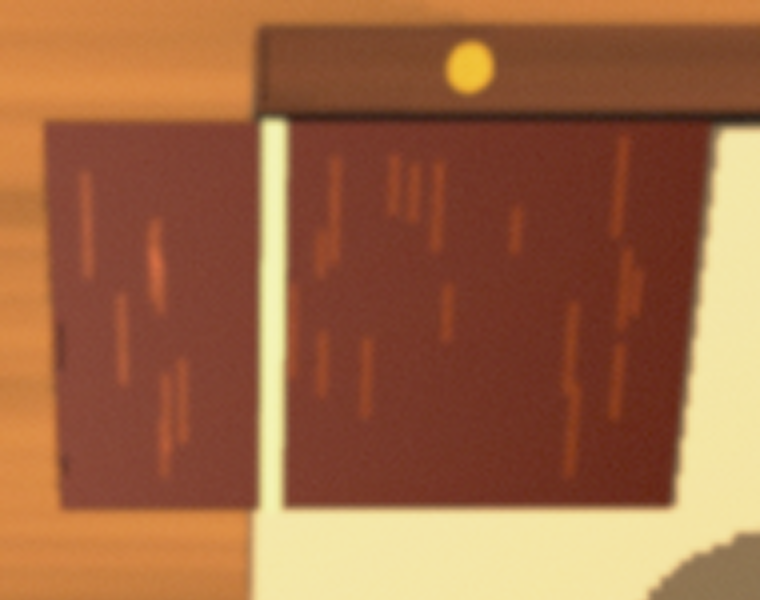

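```bash
python3 - <<'E'
from h import *
np.set_printoptions(precision=1,suppress=True)
T=np.load("T9.npy");f=lambda L,z:wristw([(220+(x+.5)/4-.5,25+(y+.5)/4-.5) for x,y in L],z,T)
print("line",f([(274,120),(272,506)],58),"end",f([(252,515),(251,590)],50),"fence end inner top",f([(256,108)],64))
print("fence foot R",f([(750,124)],50))
print("plate corners",f([(45,122),(715,122),(673,506),(62,509)],58))
togo([604,80,54])
E
```

```text
line [[640.3 189.9  58. ]
 [566.6 188.7  58. ]] end [[563.7 192.7  50. ]
 [547.2 192.7  50. ]] fence end inner top [[641.2 193.5  64. ]]
fence foot R [[642.   94.8  50. ]]
plate corners [[639.5 234.1  58. ]
 [640.8 104.8  58. ]
 [567.5 104.   58. ]
 [565.5 233.1  58. ]]
t 13.15 tcp [519.9 195.8 169.6] F [ 0.5 -0.2 -0.2] gap 0.2
shift units tool now [0.4 0.3 0.4] after turn [0.4 0.3 0.4] turn units [ 0. -0. -0.]
```

```bash
python3 -m creep '[[0,0,0,0,0.1,0.1,1],[0,0,0,0,0.1,0.12,1],[0,0,0,0,0.08,0.13,1],[0,0,0,0.1,0,0.04,1],[0,0,0,0.14,0,0,1],[0,0,0,0.1,0,0,1],[0,0,0,0,0,0,1],[0,0,0,0,0,0,1]]'; python3 -c "
from h import *
togo([604,101.2,54]);"
```

```text
clock: 13.95
tcp_pos: [605.4, 78.0, 67.9]
eef_rot: [0.498, 0.502, -0.498, 0.502]
contact_force: [-0.2, 0.1, 1.2]
finger_gap: 0.0
t 13.95 tcp [605.4  78.   67.9] F [-0.2  0.1  1.2] gap 0.0
shift units tool now [ 0.0463 -0.0042 -0.0773] after turn [ 0.0463 -0.0041 -0.0773] turn units [-0.0003 -0.0002 -0.    ]
```

```bash
python3 -m creep '[[0,0,0,0.03,0,0,1],[0,0,0,0.016,-0.004,0,1],[0,0,0,0,0,-0.03,1],[0,0,0,0,0,-0.024,1],[0,0,0,0,0,-0.008,1],[0,0,0,0,0,-0.006,1],[0,0,0,0,0,-0.004,1],[0,0,0,0,0,0,1]]'; python3 -m creep '[[0,0,0,0,0,-0.002,1],[0,0,0,0,0,0,1],[0,0,0,0,0,0,1]]'; python3 -c "
from h import *
togo([604,101.2,54]);"
```

```text
clock: 14.75
tcp_pos: [603.4, 101.1, 53.7]
eef_rot: [0.499, 0.502, -0.498, 0.502]
contact_force: [0.0, 0.1, 0.1]
finger_gap: 0.1
clock: 15.05
tcp_pos: [603.4, 101.4, 53.6]
eef_rot: [0.499, 0.502, -0.498, 0.501]
contact_force: [-0.4, -0.9, 0.5]
finger_gap: 0.1
t 15.05 tcp [603.4 101.4  53.6] F [-0.4 -0.9  0.5] gap 0.1
shift units tool now [-0.0013  0.0022  0.0005] after turn [-0.0013  0.0022  0.0005] turn units [-0.0001 -0.0005 -0.    ]
```

```bash
python3 -m creep '[[0,0,0,0,0,0.03,1],[0,0,0,-0.1,0,0,1],[0,0,0,-0.1,-0.05,-0.05,1],[0,0,0,0,-0.08,-0.11,1],[0,0,0,0,-0.08,-0.14,1],[0,0,0,0,0,0,1],[0,0,0,0,0,0,1]]'; python3 - <<'E'
from h import *
togo([541,172,54])
s=sense();T=wristT(s);i=capture("wrist");np.save("T10.npy",T)
b=cv2.cvtColor(i,cv2.COLOR_RGB2BGR);cv2.imwrite("pics/w10.png",b)
E
```

```text
clock: 15.75
tcp_pos: [539.3, 182.5, 113.9]
eef_rot: [0.498, 0.503, -0.497, 0.502]
contact_force: [-0.1, -0.4, -0.0]
finger_gap: -0.1
t 15.75 tcp [539.3 182.5 113.9] F [-0.1 -0.4 -0. ] gap -0.1
shift units tool now [0.1997 0.0052 0.0354] after turn [0.1997 0.0053 0.035 ] turn units [ 0.0006 -0.0006 -0.0001]
```

View pics/w10.png

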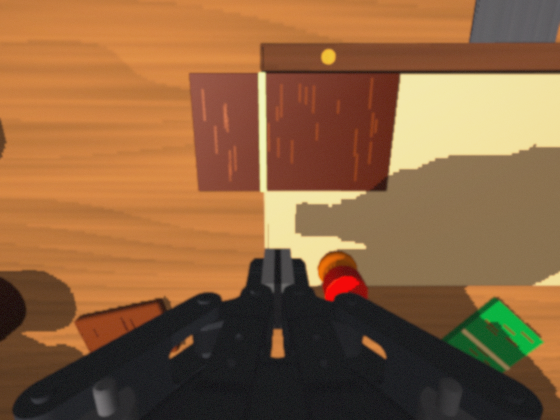

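The line (263,131) now sits over the ledge end (265,200). Next I lower beside the near long side, clear of the jar at (340,275), and press gently toward the fence.

```bash
python3 -m creep '[[0,0,0,0,0.005,0.035,1],[0,0,0,0.1,0,0,1],[0,0,0,0.07,0,0,1],[0,0,0,0.03,0,0,1],[0,0,0,0,0,0,1],[0,0,0,0,0.018,0,1],[0,0,0,0,0.01,0,1],[0,0,0,0,0,0,1]]'; python3 -m creep '[[0,0,0,0,0.005,0,1],[0,0,0,0,0,0,1],[0,0,0,0,0,0,1]]';python3 -m creep '[[0,0,0,0,0.004,0,1],[0,0,0,0,0,0,1],[0,0,0,0,0,0,1]]'
```

```text
clock: 16.6
tcp_pos: [551.0, 171.8, 54.8]
eef_rot: [0.499, 0.502, -0.497, 0.502]
contact_force: [-1.2, 0.1, 0.3]
finger_gap: -0.3
clock: 16.9
tcp_pos: [551.2, 171.7, 53.9]
eef_rot: [0.499, 0.502, -0.498, 0.502]
contact_force: [-0.3, -0.0, -0.1]
finger_gap: 0.3
clock: 17.2
tcp_pos: [552.4, 171.6, 53.7]
eef_rot: [0.499, 0.502, -0.498, 0.501]
contact_force: [1.8, -0.1, -0.5]
finger_gap: 0.3
```

```bash
python3 -m creep '[[0,0,0,0,0.003,0,1],[0,0,0,0,0,0,1],[0,0,0,0,0,0,1]]'; python3 -m creep '[[0,0,0,0,0.003,0,1],[0,0,0,0,0,0,1],[0,0,0,0,0,0,1]]'
```

```text
clock: 17.5
tcp_pos: [553.3, 171.6, 53.7]
eef_rot: [0.499, 0.502, -0.498, 0.501]
contact_force: [-0.0, -0.8, -0.3]
finger_gap: 0.2
clock: 17.8
tcp_pos: [554.2, 171.6, 53.7]
eef_rot: [0.499, 0.502, -0.498, 0.501]
contact_force: [0.1, 0.1, 0.2]
finger_gap: 0.0
```

```bash
python3 -m creep '[[0,0,0,0,0.003,0,1],[0,0,0,0,0,0,1],[0,0,0,0,0,0,1]]'; python3 - <<'E'
from h import *
s=sense();T=wristT(s);i=capture("wrist");np.save("T11.npy",T);print(s["contact_force"])
b=cv2.cvtColor(i,cv2.COLOR_RGB2BGR);cv2.imwrite("pics/w11.png",b)
E
```

```text
clock: 18.1
tcp_pos: [554.4, 171.5, 53.6]
eef_rot: [0.498, 0.502, -0.498, 0.501]
contact_force: [-3.6, 0.4, 2.2]
finger_gap: 0.0
[-3.61639967  0.38647696  2.21098431]
```

View pics/w11.png

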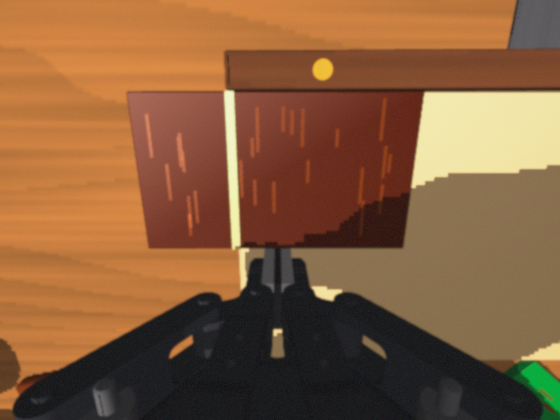

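The plate is pressed against the fence at about 4 N and both ends look flush. I'll back off, rise and check from above.

```bash
python3 -m creep '[[0,0,0,0,0.002,0,1],[0,0,0,0,0,0,1],[0,0,0,0,-0.02,0,1],[0,0,0,0,-0.02,0,1],[0,0,0,-0.15,0,0,1],[0,0,0,-0.15,0,-0.03,1],[0,0,0,-0.08,-0.06,-0.05,1],[0,0,0,0,0,0,1]]'; python3 -m creep '[[0,0,0,0,0,0,1],[0,0,0,0,0,0,1]]';python3 - <<'E'
from h import *
s=sense();T=wristT(s);i=capture("wrist");np.save("T12.npy",T);print(s["contact_force"])
b=cv2.cvtColor(i,cv2.COLOR_RGB2BGR);cv2.imwrite("pics/w12.png",b)
cv2.imwrite("pics/w12c.png",cv2.resize(b[25:175,200:400],None,fx=4,fy=4,interpolation=cv2.INTER_CUBIC))
E
```

```text
clock: 18.95
tcp_pos: [526.8, 197.4, 172.7]
eef_rot: [0.501, 0.502, -0.494, 0.503]
contact_force: [0.0, -0.4, 0.1]
finger_gap: 0.2
clock: 19.15
tcp_pos: [525.1, 194.8, 166.6]
eef_rot: [0.498, 0.502, -0.498, 0.501]
contact_force: [0.2, -0.1, 0.9]
finger_gap: 0.2
[ 0.21656285 -0.1265791   0.90088626]
```

View pics/w12.png

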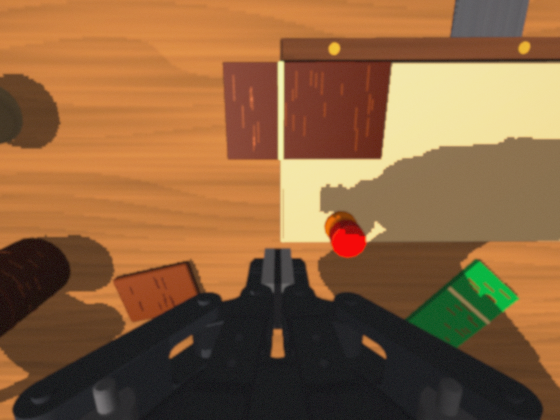

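View pics/w12c.png

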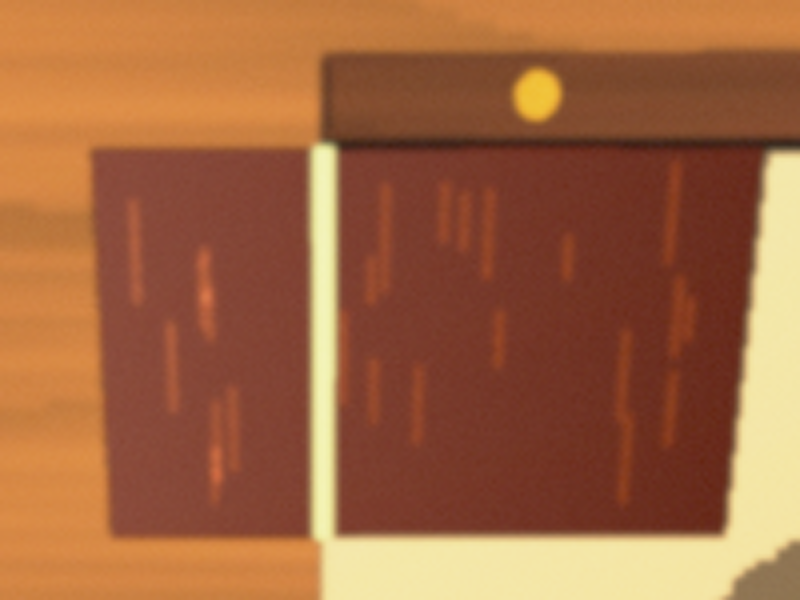

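The enlarged crop shows the line centred at x≈324, the ledge end at x≈322 and the fence end at x≈323. The plate's far edge is at y≈148 and parallel to the fence.

```bash
python3 - <<'E'
from h import *
np.set_printoptions(precision=1,suppress=True)
T=np.load("T12.npy");f=lambda L,z:wristw([(200+(x+.5)/4-.5,25+(y+.5)/4-.5) for x,y in L],z,T)
print("line",f([(323.5,145),(324,535)],58),"end",f([(322,545),(322,590)],50),"fence end inner top",f([(322,138)],64))
print("fence foot R",f([(785,151)],50))
print("plate corners",f([(92,149),(766,149),(725,534),(111,536)],58))
for n in("top","scene"):
    b=cv2.cvtColor(capture(n),cv2.COLOR_RGB2BGR);cv2.imwrite(f"pics/{n}f.png",b)
E
```

```text
line [[640.6 193.1  58. ]
 [566.2 192.2  58. ]] end [[562.9 192.5  50. ]
 [553.1 192.4  50. ]] fence end inner top [[640.8 193.5  64. ]]
fence foot R [[641.5 101.8  50. ]]
plate corners [[639.6 237.5  58. ]
 [640.6 108.3  58. ]
 [567.1 108.   58. ]
 [565.6 236.9  58. ]]
```

View pics/scenef.png

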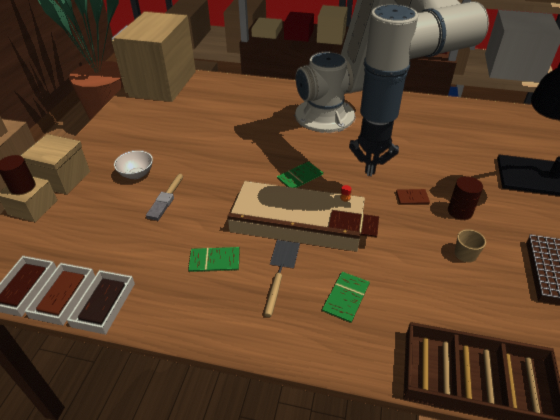

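View pics/topf.png

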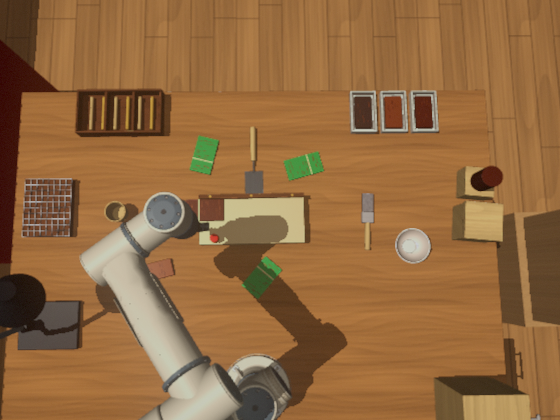

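The line is within about 0.5 mm of the ledge end, the plate is flush with the fence, and everything else looks unmoved.

```bash
python3 -c "
from plant import *
print(finish_job())"
```

```text
the job is handed in; nothing more can be done
None
```

I pushed the plate against the back fence with the closed fingertip, slid it left along the fence, and pressed it flush once more. The job is handed in at about 19 s.

**Last checks, from the wrist camera:**
- **Pale line:** it sits at y ≈ 192–193 mm and the ledge end at y ≈ 192.5–193.5 mm, so they agree to about 0.5 mm.
- **Fence:** the plate's long side measured within about 1 mm of the fence. During the final press the fingertip felt about 4 N, so I take it as touching.
- **Everything else:** the jar and the other things look unmoved in the scene and top views, and the fingers were clear of everything. I compared these by eye and did not measure them.

**Disagreement between readings:** earlier wrist views put the ledge end 2 mm lower, at about 190.5 mm. I placed the line by comparing it with the ledge end in the same picture, where that error largely cancels.

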